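Unload the drilling vise and rack the lamp cups for washing

TASK

The last brass lamp cup has been drilled: slide the vise jaw fully open and only then lift that cup out. Swing the wash carrier's handle bar out of the way, nest that cup and all the other cups lying about on the bench, mouth down, one over the other in a single straight stack on the carrier's round disc, then swing the bar back over the stack until it lies fully home in its catch. Leave the other things on the bench where they are.

Things in the scene. Friction and masses are not known exactly. Their poses are not given: they have to be found in the camera images.
- vise: blue quick-action drill-press vise standing firm on the bench, 255 mm long, 110 mm wide; origin on the bench under the middle of the cup it holds; its flat bed is 30 mm high, jaws rise to 64 mm; x points along the slide towards the fixed jaw, the moving jaw is on the -x side
- vise_seat (a point): point on the vise bed, 30 mm above the bench, under the middle of the clamped cup
- jaw (a joint): travel of the vise's moving jaw in m: 0 = clamped on the cup, 0.05 = fully open (end stop); grows as the jaw slides along the vise's -x; pushed or pulled it slides with about 6 N and stays where it is left
- jaw_grip (a point): centre of the top face of the moving jaw's block, 64 mm above the bench, moves with the jaw; the block behind the jaw plate is 44 mm wide (across the vise, y) and 44 mm long, its sides are free down to the bed, 34 mm below this top
- carrier: steel wash carrier standing firm on the bench: base plate 210 x 120 mm, 8 mm thick; origin at the middle of its underside; 12 mm uprights at x = +80 mm (hinge side) and x = -80 mm (forked catch), y = 0, both reach about 0.19 to 0.20 m high
- carrier_seat (a point): centre of the carrier's base plate on its top face, 8 mm above the bench; a locating disc 69 mm across and 6 mm high sits there; the lowest cup goes over the disc and stands on the plate (mouth at this point's height), the stack's axis is vertical through it
- bar (a joint): angle of the carrier's handle bar in rad: 0 = closed, level over the stack, with its end in the forked catch (end stop); about 1.57 = upright; up to 2.3 = leaning away past upright; swings about the carrier's y axis, stays where it is left, needs about 0.15 to 0.3 N m
- bar_hinge (a point): hinge axis of the handle bar, at the top of the +x upright, 188 mm above the bench; the axis runs along the carrier's y
- bar_grip (a point): point on the bar's black round sleeve (18 mm thick), 125 mm from the hinge axis; the bar's end is 41 mm farther out; closed it lies 188 mm above the bench over the carrier's x = -45 mm
- cup0: brass bell cup, a hollow cone standing mouth down: foot flange 88 mm across, 7 mm thick; outside tapers from 77 to 50 mm at the shoulder, 56 mm up; on top a solid round hub 32 mm across, 16 mm high (top 72 mm above the mouth), to grip; wall 2.6 mm, about 0.3 kg. Origin: centre of the mouth, z up through the hub. At the start it stands on the vise bed between the jaws.
- cup1: bell cup just like cup0, mouth down on the bench, or absent. Set over another cup it comes to rest on that one's hub, 18.5 mm higher, with about 2 mm of sideways play
- cup2: bell cup just like cup0, mouth down on the bench, or absent. Set over another cup it comes to rest on that one's hub, 18.5 mm higher, with about 2 mm of sideways play
- cup3: bell cup just like cup0, mouth down on the bench, or absent. Set over another cup it comes to rest on that one's hub, 18.5 mm higher, with about 2 mm of sideways play
- cup4: bell cup just like cup0, mouth down on the bench, or absent. Set over another cup it comes to rest on that one's hub, 18.5 mm higher, with about 2 mm of sideways play
- coupling: cream plastic pipe coupling, 34 mm across, 34 mm high, a bystander; origin under its centre
- elbow: cream plastic pipe elbow, about 36 x 36 x 30 mm, a bystander; origin on the bench at its corner
- tee: cream plastic pipe tee, 56 mm long, a bystander; origin under its centre
- deburrer: red cone-shaped deburring cap, 42 mm across, 34 mm high, a bystander; origin under its centre
- oil: yellow closed oil bottle, 48 mm across, 120 mm high, a bystander; origin under its centre
- hammer: hammer with blue handle, 280 mm long, a bystander; origin at its middle
- pipe: cream plastic pipe offcut, 220 mm long, 20 mm thick, a bystander; origin under its middle
Mind the look-alikes: they are no part of the job. Leave any green or purple look-alike of the cup3 alone.

How it is judged:
On the way, in this order (a step that is already met when the one before it is completed fails the run):
1. the vise jaw is slid open (at least 35 mm of its 50 mm) while the drilled cup still stands in the vise (value of joint jaw above 0.035 m and z of cup0 in the frame of vise_seat below 0.006 m and horizontal distance between cup0 and vise_seat below 0.03 m), for 0.2 s.
2. all cups that are there stand nested in one stack on the carrier's disc, let go (horizontal distance between each of cup0, cup1, cup2, cup3, cup4 and carrier_seat below 0.012 m and angle between each of cup0, cup1, cup2, cup3, cup4's own z axis and vertical below 0.1 rad and z of each of cup0, cup1, cup2, cup3, cup4 in the frame of carrier_seat below 0.085 m and linear speed of each of cup0, cup1, cup2, cup3, cup4 below 0.03 m/s and contact force between the fingers and cup0 below 0.1 N and contact force between the fingers and cup1 below 0.1 N and contact force between the fingers and cup2 below 0.1 N and contact force between the fingers and cup3 below 0.1 N and contact force between the fingers and cup4 below 0.1 N), for 0.2 s.
3. the handle bar lies in its catch (value of joint bar below 0.05 rad), for 0.2 s.
At the end, for the whole second after the job is handed in: Every cup present stands upright (within 0.1 rad), nested and at rest in one stack within 12 mm of the axis of the carrier's disc, and the handle bar is closed to within 0.05 rad of its end stop in the catch (horizontal distance between each of cup0, cup1, cup2, cup3, cup4 and carrier_seat below 0.012 m and angle between each of cup0, cup1, cup2, cup3, cup4's own z axis and vertical below 0.1 rad and z of each of cup0, cup1, cup2, cup3, cup4 in the frame of carrier_seat below 0.085 m and linear speed of each of cup0, cup1, cup2, cup3, cup4 below 0.03 m/s and value of joint bar below 0.05 rad); the robot touches nothing.
It fails at once if one of the fittings, tools or the bottle lying on the bench is pushed more than 6 cm from its place (distance of any of coupling, elbow, tee, deburrer, oil, hammer, pipe from where it was at the start of the episode above 0.06 m).
Of cup1, cup2, cup3, cup4 only 2 to 4 are there at a start; the rules pass over those that are not, and their reading is None.
At some moment in a run one of cup1, cup2, cup3, cup4 may be knocked a few centimetres aside while the robot is not near it.
It also fails if it takes over 210 s, if anything falls off the work surface, if the arm or the gripper's body presses on something with over 40 N, if the wrist force passes 120 N, or if a joint passes its speed limit or range.

ROBOT

A 7-joint arm with a two-finger parallel gripper is mounted at the origin on the work surface. World frame = base frame: x ahead of the robot, y to its left, z up, the work surface at z = 0. Lengths are in m, angles in rad, forces in N, time in s.
With the tool pointing down it reaches from about 0.425 to 0.925 m from the base axis. Payload 6.8 kg.
Tool frame: the origin (TCP) lies between the finger pads; the fingertips stand 11 mm ahead of it and the grasp point (between the pads) lies 8 mm behind it (ctrl.tips_ahead is the distance from the TCP to the fingertips, in m); z points along the fingers, y is the line along which they close (so a half turn about z gives the same grasp; the last joint's range is limited). The gripper opens to 85 mm and grips with 20 to 120 N. Pads are 22 mm wide; open, the fingers measure 114 mm over their backs; the gripper's body (76 mm by 85 mm) begins 54 mm behind the grasp point. The pads swing forward as they close: fully open they stand 13 mm farther back than shut.
Start: joints at [1.014, 0.477, 0.022, 1.555, -0.011, 1.109, -0.083], TCP at [0.293, -0.608, 0.219] pointing down, gripper open.
Joint ranges: [-2.96, 2.96], [-0.34, 2.1], [-1.41, 1.46], [0.24, 2.44], [-1.37, 4.51], [0.17, 1.92], [-2.96, 2.96]. Speed limits (rad/s): [2.39, 2.39, 3.14, 3.14, 3.14, 3.14, 3.14].

INTERFACE

Orientations are given as a unit quaternion [x, y, z, w].
In Python, from bench import ctrl gives the robot as it stands. The module is installed in compiled form; this text tells all that it offers.
- The arm moves only by the tool step_arm, never from a script. Its argument "plan" is a list of rows, each a list of 5 numbers: the closure, from 0 (fully open) to 1 (shut), then the shift along the world's x, y, z each as a share of 25 mm, from -1 to 1, then the turn about the world's z as a share of 5 degrees, from -1 to 1. A call has 1 to 8 rows; each row shifts and turns the commanded pose from where the row before left it; what a row does not reach is not made up. A row lasts 1/8 s, in which the tool goes at most 62.5 mm and 10.7 degrees, less where a joint would pass 70% of its speed; a pose out of reach is approached as far as the arm can. A call with a number of a shift or a turn outside -1 to 1 is refused whole. A call with a gripper value outside its range is refused whole. The fingers move at their own pace and stop on an object; "newtons" is the grip in N (left out, the last holds). Time passes only in rows, so rows that do not move let the fingers close. It gives the time, the measured TCP pose, the force, the opening and the grip force at its end, in the units of the state.
- ctrl.get_state(): the state, without advancing time (a new reading comes with each control period).
- ctrl.snapshot(name): name is "scene" or "top" or "wrist"; returns the picture (420x560x3 uint8, red, green, blue); there is no depth.
- ctrl.camera_info(name): a dict with "camera_matrix" (3x3 intrinsics, pixels), "R" (3x3) and "t" (3): a world point X has camera coordinates R X + t; the wrist camera has in their place "mount" (4x4, takes a point from camera to tool coordinates, whose origin is the TCP and whose axes are the flange's). Camera axes: x right, y down, z forward; pixel columns grow to the right and rows downward; lengths in m; the calibration is good to about 2 mm. The wrist camera is an equidistant fisheye: a pixel r from the principal point sees the ray r / f radians off the axis. A picture is of the moment at which its call begins: read the wrist's pose just before it. camera_info takes no time and is no camera call.
- ctrl.finish_job(): hands the job in; it is judged then, once.
The state is a dict: "time": time; "qpos": joint angles; "qvel": joint speeds; "effort": joint torques, N m; "tool_pos": TCP position; "orientation": TCP orientation; "wrist_force": force on the tool from outside, world axes, zero at the start; "torque": the same for the moment, N m; "grip_width": finger opening in m; "gripper_force": force on a finger pad.
Only numpy, scipy, OpenCV 4.12 (cv2) and the standard library are available. Lean on these libraries where they do the work, as an engineer would, in place of code of your own. Each camera call takes 0.05 s, during which the arm holds its last target. There are 200 camera calls.

## Working session

There is one attempt and no reset: what is moved stays moved. The work goes in short steps, Python scripts to look and compute and a tool call to move; the robot and the scene stay as the last step left them, time stands still between calls to the robot, and variables do not carry over. Pictures are saved under pics/ and viewed, at most 14 in all, crops included, and the job is handed in when it is done.

Besides the shell and the picture viewer there is one more tool, called after "Request:" by a JSON object that holds its "name" and its "arguments". step_arm: Moves the arm, as the interface text tells. Shift numbers are shares of 25 mm and turn numbers shares of 5 degrees, none past 1 either way. Its arguments: {"type":"object","properties":{"plan":{"type":"array"},"newtons":{"type":"number"}},"required":["plan"]}

```bash
mkdir -p pics; cat > h.py <<'E'
import numpy as np, cv2
from bench import ctrl
def info(n):
    c=ctrl.camera_info(n); return np.array(c["camera_matrix"]),np.array(c["R"]),np.array(c["t"])
def px2w(n,u,v,z):
    K,R,t=info(n); d=R.T@np.linalg.inv(K)@np.array([u,v,1.]); o=-R.T@t
    return o+d*(z-o[2])/d[2]
def w2px(n,X):
    K,R,t=info(n); p=K@(R@np.array(X)+t); return p[:2]/p[2]
def snap(n,f,crop=None,s=1):
    im=cv2.cvtColor(ctrl.snapshot(n),cv2.COLOR_RGB2BGR)
    if crop: u,v,w,h=crop; im=im[v:v+h,u:u+w]
    if s!=1: im=cv2.resize(im,None,fx=s,fy=s,interpolation=cv2.INTER_CUBIC)
    cv2.imwrite("pics/"+f,im)
E
python3 - <<'E'
from h import *
for n in("scene","top"):
    snap(n,n+"0.png",s=1.42); K,R,t=info(n); print(n,K.round(1).tolist(),(-R.T@t).round(3),R.round(3).tolist())
print(ctrl.get_state(),ctrl.tips_ahead)
print(ctrl.camera_info("wrist"))
E
```

```text
scene [[490.0, 0.0, 285.1], [0.0, 490.0, 208.9], [0.0, 0.0, 1.0]] [0.957 0.638 0.857] [[-0.869, 0.494, 0.006], [0.337, 0.603, -0.723], [-0.361, -0.627, -0.691]]
top [[388.5, 0.0, 276.6], [0.0, 388.5, 209.0], [0.0, 0.0, 1.0]] [ 0.483 -0.007  0.986] [[0.017, -1.0, 0.013], [-0.997, -0.018, -0.079], [0.079, -0.012, -0.997]]
{'time': 0.1, 'qpos': array([ 1.01389808,  0.47772167,  0.02234781,  1.55629552, -0.0115607 ,
        1.10929001, -0.08310015]), 'qvel': array([ 6.43796323e-05, -3.53132553e-03,  1.10253286e-03, -2.97160155e-03,
        1.68155659e-03,  7.13994120e-04,  1.60758132e-03]), 'effort': array([ 4.81521172e-03, -5.97752774e+01,  1.61371708e+00, -2.81950629e+01,
        1.27214834e-02,  5.08261626e-03, -1.60091247e-05]), 'tool_pos': array([ 0.29264962, -0.6076811 ,  0.21824429]), 'orientation': array([ 9.74928929e-01,  2.22515065e-01, -2.07104390e-04, -7.66378327e-04]), 'wrist_force': array([-0.15991039,  0.13507731,  0.23334466]), 'torque': array([ 0.01462507, -0.00745756, -0.00682192]), 'gripper_force': 0.0, 'grip_width': 0.0854960805454032} 0.011
{'camera_matrix': array([[325.1922621 ,   0.        , 280.0938108 ],
       [  0.        , 325.1922621 , 207.39254339],
       [  0.        ,   0.        ,   1.        ]]), 'mount': array([[ 7.77361779e-04, -9.60115825e-01, -2.79601498e-01,
         7.08269133e-02],
       [ 9.99999661e-01,  8.22665644e-04, -4.46806904e-05,
         1.06068168e-03],
       [ 2.72917184e-04, -2.79601368e-01,  9.60116139e-01,
        -1.53872239e-01],
       [ 0.00000000e+00,  0.00000000e+00,  0.00000000e+00,
         1.00000000e+00]])}
```

View pics/top0.png

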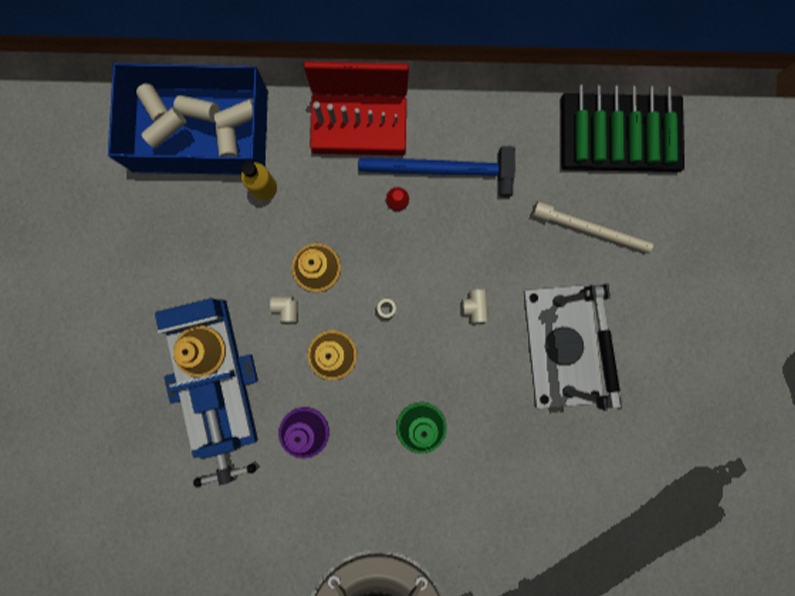

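View pics/scene0.png

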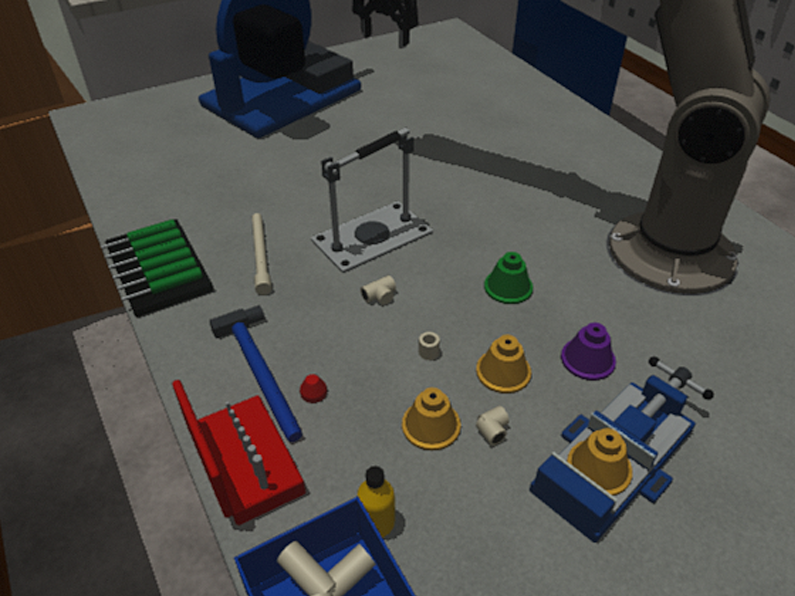

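The top view shows three brass cups, by hub: in the vise (185,352), and loose at (312,263) and (331,355). The green (424,433) and purple (299,436) ones are look-alikes to leave alone. The carrier's hinge is the far upright (600,292), and the black sleeve sits nearer the catch (612,403). I'll check this in a close crop.

```bash
python3 - <<'E'
from h import *
im=cv2.cvtColor(ctrl.snapshot("top"),cv2.COLOR_RGB2BGR)
a=cv2.resize(im[160:350,100:260],None,fx=3,fy=3,interpolation=cv2.INTER_CUBIC)
b=cv2.resize(im[190:300,355:450],None,fx=3.2,fy=3.2,interpolation=cv2.INTER_CUBIC)
b=cv2.copyMakeBorder(b,0,570-b.shape[0],0,0,cv2.BORDER_CONSTANT)
cv2.imwrite("pics/c1.png",np.hstack([a,b]))
s=1.42
for n,u,v,z in[("cup0",185,352,.102),("A",312,263,.072),("B",331,355,.072),("Abase",316,268,.0035),("Bbase",332,355,.0035),("disc",565,346,.014),("jaw",206,395,.064),("hinge",600,292,.188),("catch",612,403,.188),("pl",527,290,.008),("pl2",605,286,.008),("pl3",620,408,.008),("pl4",540,408,.008)]:
    print(n,px2w("top",u/s,v/s,z).round(4))
for n,u,v,z in[("cup0",610,436,.102),("A",433,396,.072),("B",508,342,.072),("disc",372,233,.014)]:
    print("sc",n,px2w("scene",u/s,v/s,z).round(4))
E
```

```text
cup0 [0.4592 0.3108 0.102 ]
A [0.6094 0.1178 0.072 ]
B [0.4574 0.0823 0.072 ]
Abase [0.61   0.1197 0.0035]
Bbase [0.4555 0.0872 0.0035]
disc [ 0.4784 -0.3234  0.014 ]
jaw [0.3883 0.2868 0.064 ]
hinge [ 0.5585 -0.3186  0.188 ]
catch [ 0.3987 -0.3338  0.188 ]
pl [ 0.5768 -0.258   0.008 ]
pl2 [ 0.5866 -0.398   0.008 ]
pl3 [ 0.3713 -0.4216  0.008 ]
pl4 [ 0.3691 -0.2804  0.008 ]
sc cup0 [0.4581 0.3119 0.102 ]
sc A [0.6119 0.1231 0.072 ]
sc B [0.4575 0.0904 0.072 ]
sc disc [ 0.4826 -0.3134  0.014 ]
```

View pics/c1.png

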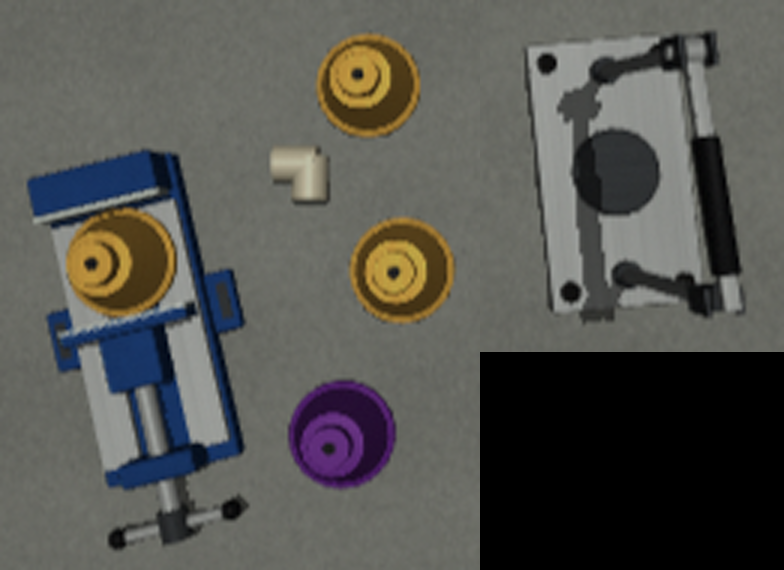

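The crop confirms brass cups in the vise at (91,263), A at (357,74) and B at (393,272), plus the jaw block at (131,360) and the disc at (616,172). Next I work out refined positions and axes.

```bash
cat >> h.py <<'E'
from scipy.spatial.transform import Rotation as Ro
def tw():
    s=ctrl.get_state(); return np.array(s["tool_pos"]),Ro.from_quat(s["orientation"]).as_matrix()
def wpx2w(u,v,z,T):
    c=ctrl.camera_info("wrist");K=c["camera_matrix"];M=c["mount"]
    d=np.array([(u-K[0,2]),(v-K[1,2])])/K[0,0]; r=np.hypot(*d)+1e-12
    ray=np.array([*(d/r*np.sin(r)),np.cos(r)]); p,R=T
    o=p+R@M[:3,3]; w=R@M[:3,:3]@ray
    return o+w*(z-o[2])/w[2]
def yaw():
    p,R=tw(); return np.degrees(np.arctan2(R[1,0],R[0,0]))
E
python3 - <<'E'
from h import *
c1=lambda u,v:(100+u/3,160+v/3)
c2=lambda u,v:(355+(u-480)/3.2,190+v/3.2)
P=lambda c,u,v,z:px2w("top",*c(u,v),z)
for n,u,v,z in[("cup0",91,263,.102),("A",357,74,.072),("B",393,272,.072),("jawblk",131,360,.064)]: print(n,P(c1,u,v,z).round(4))
print("disc",P(c2,616,172,.014).round(4))
def ang(a,b): d=b-a; return np.degrees(np.arctan2(d[1],d[0])).round(1)
print("vise x", ang(P(c1,240,455,.03),P(c1,178,155,.03)), "plate y",ang(P(c1,195,310,.064),P(c1,60,365,.064)), ang(P(c1,165,188,.064),P(c1,35,218,.064)))
print("carr x",ang(P(c2,552,313,.008),P(c2,528,45,.008)),"sleeve",ang(P(c2,727,274,.188),P(c2,706,140,.188)),P(c2,716,206,.188).round(3))
print("upr",P(c2,605,70,.008),P(c2,626,273,.008),"tops",P(c2,692,50,.195),P(c2,706,297,.195))
print(yaw())
E
```

```text
cup0 [0.4597 0.3107 0.102 ]
A [0.6107 0.1195 0.072 ]
B [0.4558 0.0871 0.072 ]
jawblk [0.3841 0.2899 0.064 ]
disc [ 0.4781 -0.3224  0.014 ]
vise x 13.9 plate y 113.2 104.1
carr x 5.0 sleeve 8.2 [ 0.458 -0.33   0.188]
upr [ 0.55842574 -0.31621648  0.008     ] [ 0.39956815 -0.33157443  0.008     ] tops [ 0.55784649 -0.3132044   0.195     ] [ 0.40128797 -0.32011515  0.195     ]
25.715758389922616
```

Request:
{"name": "step_arm", "arguments": {"plan": [[0,0.47,0.93,0.2,-0.34],[0,0.47,0.93,0.2,-0.34],[0,0.47,0.93,0.2,-0.34],[0,0.47,0.93,0.2,-0.34],[0,0.47,0.93,0.2,-0.34],[0,0.47,0.93,0.2,-0.34],[0,0.47,0.93,0.2,-0.34],[0,0.47,0.93,0.2,-0.34]], "newtons": 30}}

```text
time: 1.15
tool_pos: [0.3871, -0.4212, 0.259]
orientation: [0.994, 0.105, -0.0, -0.0]
wrist_force: [-0.4, -1.2, 0.7]
grip_width: 0.0857
gripper_force: 0.0
```

Request:
{"name": "step_arm", "arguments": {"plan": [[0,0.47,0.93,0,-0.34],[0,0.47,0.93,0,-0.34],[0,0.47,0.93,0,-0.34],[0,0.47,0.93,0,-0.34],[0,0,0,0,0],[0,0,0,0,0]]}}

```text
time: 1.9
tool_pos: [0.4333, -0.3299, 0.259]
orientation: [0.999, 0.046, -0.0, 0.0]
wrist_force: [-1.0, -1.2, 0.3]
grip_width: 0.0856
gripper_force: 0.0
```

```bash
python3 - <<'E'
from h import *
T=tw(); print(T[0],yaw()); np.savez("T1",p=T[0],R=T[1]); snap("wrist","w1.png",s=1.4)
E
```

```text
[ 0.43329777 -0.32994433  0.25901195] 5.294787183887807
```

View pics/w1.png

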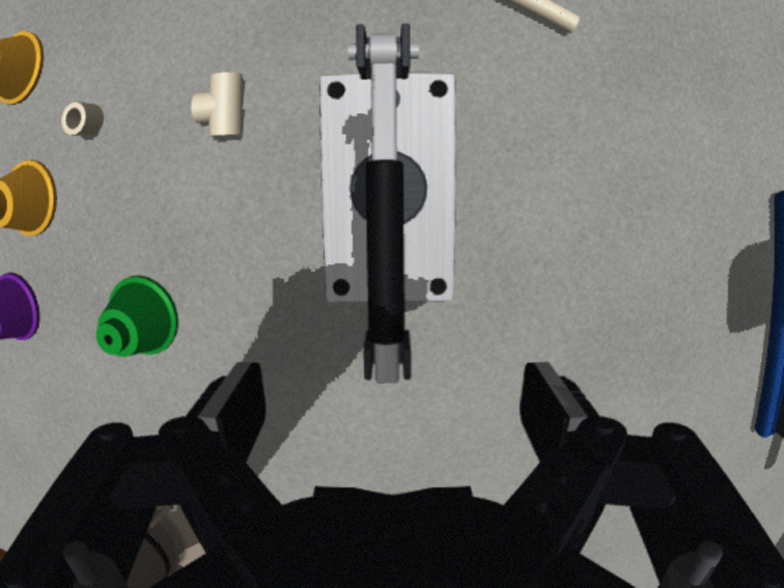

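The wrist view shows the bar running down the middle, with the hinge at (384,50), the sleeve at (386,250), the bar end at (387,370) and the disc at (389,190).

```bash
python3 - <<'E'
from h import *
d=np.load("T1.npz");T=(d["p"],d["R"])
for n,u,v,z in[("hinge",384,50,.188),("end",387,380,.188),("slv0",384,160,.195),("slv1",385,342,.195),("disc",389,190,.014),("p1",321,76,.008),("p2",454,75,.008),("p3",453,299,.008),("p4",327,301,.008)]:
    print(n,wpx2w(u/1.4,v/1.4,z,T).round(4))
E
```

```text
hinge [ 0.5597 -0.3152  0.188 ]
end [ 0.3873 -0.3325  0.188 ]
slv0 [ 0.5045 -0.3205  0.195 ]
slv1 [ 0.413  -0.3292  0.195 ]
disc [ 0.4789 -0.3241  0.014 ]
p1 [ 0.5763 -0.255   0.008 ]
p2 [ 0.5877 -0.3712  0.008 ]
p3 [ 0.3836 -0.3931  0.008 ]
p4 [ 0.3707 -0.2755  0.008 ]
```

Request:
{"name": "step_arm", "arguments": {"plan": [[0,0.02,0.08,-1,0],[0,0,0,-1,0],[0,0,0,-0.95,0],[0.8,0,0,0,0],[1,0,0,0,0],[1,0,0,0,0],[1,0,0,0,0],[1,0,0,0,0]], "newtons": 25}}

```text
time: 2.95
tool_pos: [0.4346, -0.3267, 0.1857]
orientation: [0.999, 0.047, 0.0, -0.0]
wrist_force: [0.8, 3.2, 0.6]
grip_width: 0.0167
gripper_force: 27.8
```

Request:
{"name": "step_arm", "arguments": {"plan": [[1,0.07,0.01,0.8,0],[1,0.19,0.02,0.78,0],[1,0.31,0.03,0.74,0],[1,0.43,0.04,0.68,0],[1,0.53,0.05,0.61,0],[1,0.62,0.06,0.51,0]]}}

```text
time: 3.7
tool_pos: [0.4883, -0.3211, 0.2878]
orientation: [0.999, 0.047, -0.001, -0.001]
wrist_force: [2.1, 0.7, -7.8]
grip_width: 0.0165
gripper_force: 24.5
```

Request:
{"name": "step_arm", "arguments": {"plan": [[1,0.69,0.07,0.41,0],[1,0.75,0.07,0.29,0],[1,0.79,0.08,0.17,0],[1,0.8,0.08,0.04,0],[1,0.8,0.08,-0.09,0],[1,0.78,0.07,-0.21,0],[1,0,0,0,0]]}}

```text
time: 4.58
tool_pos: [0.6043, -0.3098, 0.3024]
orientation: [0.999, 0.047, -0.0, -0.0]
wrist_force: [-1.2, 0.1, -0.1]
grip_width: 0.0
gripper_force: 0.0
```

```bash
python3 - <<'E'
from h import *
T=tw(); print(T[0],yaw())
a=cv2.cvtColor(ctrl.snapshot("scene"),cv2.COLOR_RGB2BGR)[40:240,140:340]
b=cv2.cvtColor(ctrl.snapshot("wrist"),cv2.COLOR_RGB2BGR)
a=cv2.resize(a,(420,420));cv2.imwrite("pics/s2.png",cv2.resize(np.hstack([a,b]),None,fx=.81,fy=.81))
E
```

```text
[ 0.60434138 -0.30981704  0.30240331] 5.407607611481078
```

View pics/s2.png

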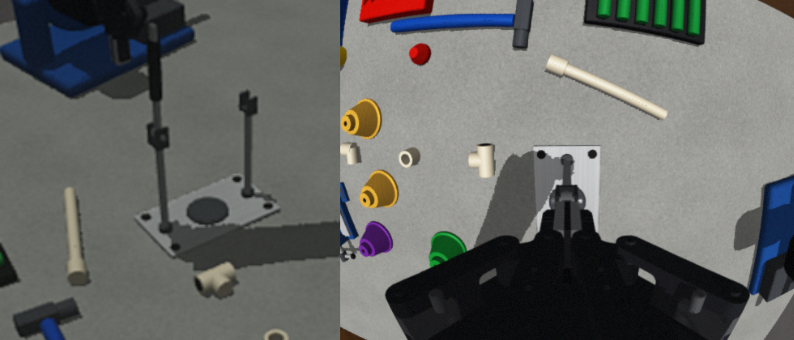

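```bash
python3 - <<'E'
from h import *
h=np.array([.559,-.3155,.188]);e=np.array([np.cos(.096),np.sin(.096),0])
f=lambda X:((w2px("scene",X)-[140,40])*1.701).round(0)
print("h",f(h))
for th in(1.2,1.3,1.4,1.5,1.6,1.7,1.8,1.9): 
    q=lambda r:f(h+r*(-np.cos(th)*e+np.array([0,0,np.sin(th)])))
    print(th,q(.08),q(.125),q(.16))
E
```

```text
h [157. 132.]
1.2 [171.  80.] [179.  49.] [186.  24.]
1.3 [166.  80.] [172.  48.] [176.  23.]
1.4 [161.  80.] [164.  49.] [166.  24.]
1.5 [156.  81.] [156.  51.] [156.  26.]
1.6 [151.  83.] [148.  53.] [145.  29.]
1.7 [146.  85.] [140.  56.] [135.  33.]
1.8 [141.  87.] [132.  60.] [124.  38.]
1.9 [137.  90.] [124.  65.] [114.  44.]
```

The bar stands at about 1.5 rad, roughly upright, after slipping out on the robot side of the fingers. I'll push it past upright with the closed fingers.

Request:
{"name": "step_arm", "arguments": {"plan": [[1,0,0,1,0],[1,0,0,1,0],[1,0,0,1,0],[1,-0.95,-0.09,0,0],[1,-0.95,-0.09,0,0],[1,-0.95,-0.09,0,0],[1,-0.95,-0.09,0,0],[1,0,0,0,0]]}}

```text
time: 5.68
tool_pos: [0.5062, -0.3211, 0.3797]
orientation: [0.999, 0.045, 0.0, 0.001]
wrist_force: [0.6, -0.2, 0.4]
grip_width: 0.0003
gripper_force: 0.0
```

Request:
{"name": "step_arm", "arguments": {"plan": [[1,0,0,-1,0],[1,0,0,-1,0],[1,0,0,-0.7,0],[1,0,0,0,0],[1,0.6,0.06,0,0],[1,0.6,0.06,0,0],[1,0.6,0.06,0,0],[1,0.6,0.06,0,0]]}}

```text
time: 6.68
tool_pos: [0.5696, -0.3134, 0.3111]
orientation: [0.999, 0.047, -0.0, 0.0]
wrist_force: [-1.2, -0.4, -1.3]
grip_width: 0.0
gripper_force: 0.5
```

Request:
{"name": "step_arm", "arguments": {"plan": [[1,0.6,0.06,0,0],[1,0.6,0.06,0,0],[1,0,0,0,0],[1,0,0,0,0]]}}

```text
time: 7.18
tool_pos: [0.5983, -0.3108, 0.3111]
orientation: [0.999, 0.046, 0.0, 0.0]
wrist_force: [-0.9, -0.3, 0.0]
grip_width: -0.0002
gripper_force: 0.0
```

Request:
{"name": "step_arm", "arguments": {"plan": [[1,-0.7,0,0,0],[0.5,-0.34,0.96,0,0.07],[0,-0.34,0.96,0,0.07],[0,-0.34,0.96,0,0.07],[0,-0.34,0.96,0,0.07],[0,-0.34,0.96,0,0.07],[0,-0.34,0.96,0,0.07],[0,-0.34,0.96,0,0.07]]}}

```text
time: 8.18
tool_pos: [0.5208, -0.1413, 0.3112]
orientation: [0.998, 0.068, 0.0, 0.0]
wrist_force: [0.3, 0.4, 0.9]
grip_width: 0.0853
gripper_force: 0.0
```

Request:
{"name": "step_arm", "arguments": {"plan": [[0,-0.34,0.96,-0.25,0.07],[0,-0.34,0.96,-0.25,0.07],[0,-0.34,0.96,-0.25,0.07],[0,-0.34,0.96,-0.25,0.07],[0,-0.34,0.96,-0.25,0.07],[0,-0.34,0.96,-0.25,0.07],[0,-0.34,0.96,-0.25,0.07],[0,-0.34,0.96,-0.25,0.07]]}}

```text
time: 9.18
tool_pos: [0.4526, 0.0506, 0.261]
orientation: [0.996, 0.092, 0.0, 0.0]
wrist_force: [0.1, 0.7, -0.8]
grip_width: 0.0851
gripper_force: 0.0
```

Request:
{"name": "step_arm", "arguments": {"plan": [[0,-0.34,0.96,-0.25,0.07],[0,-0.34,0.96,-0.25,0.07],[0,-0.34,0.96,-0.25,0.07],[0,-0.34,0.96,-0.25,0.07],[0,-0.34,0.96,-0.25,0.07],[0,-0.34,0.96,-0.25,0.07],[0,-0.34,0.96,-0.25,0.07],[0,0,0,0,0.07]]}}

```text
time: 10.18
tool_pos: [0.3924, 0.2191, 0.2172]
orientation: [0.993, 0.118, -0.0, -0.0]
wrist_force: [-0.1, -0.8, 0.3]
grip_width: 0.0854
gripper_force: 0.0
```

Request:
{"name": "step_arm", "arguments": {"plan": [[0,-0.15,0.9,-0.2,0.07],[0,-0.15,0.8,-0.2,0.07],[0,0,0,0,0.07],[0,0,0,0,0]]}}

```text
time: 10.68
tool_pos: [0.3868, 0.2586, 0.2075]
orientation: [0.992, 0.125, 0.0, 0.0]
wrist_force: [-0.2, -0.7, -1.1]
grip_width: 0.0854
gripper_force: 0.0
```

```bash
python3 - <<'E'
from h import *
T=tw(); print(T[0],yaw()); np.savez("T2",p=T[0],R=T[1]); snap("wrist","w3.png",s=1.4)
E
```

```text
[0.38676219 0.25863207 0.20745857] 14.351043647845835
```

View pics/w3.png

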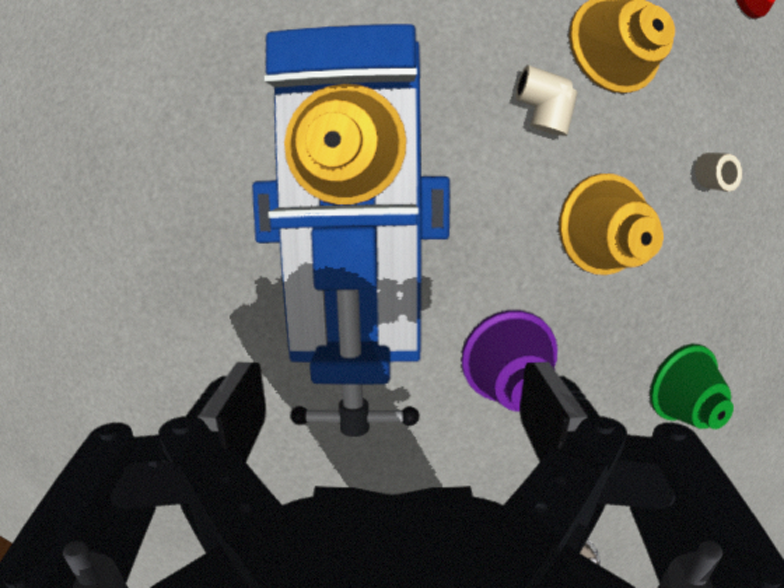

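The wrist view shows the jaw block at (345,258), the clamped cup's hub at (332,139), loose hubs A (657,25) and B (645,238), and the fixed jaw at the top.

```bash
python3 - <<'E'
from h import *
d=np.load("T2.npz");T=(d["p"],d["R"])
for n,u,v,z in[("blkL",312,258,.064),("blkR",377,258,.064),("blkF",345,227,.064),("blkB",345,289,.064),("plL",270,212,.064),("plR",418,209,.064),("cup0",332,139,.102),("A",657,25,.072),("B",645,238,.072),("sideL",280,230,.03),("sideL2",291,360,.03)]:
    print(n,wpx2w(u/1.4,v/1.4,z,T).round(4))
E
```

```text
blkL [0.3806 0.3116 0.064 ]
blkR [0.3913 0.269  0.064 ]
blkF [0.4064 0.2946 0.064 ]
blkB [0.3649 0.285  0.064 ]
plL [0.4046 0.3464 0.064 ]
plR [0.4299 0.251  0.064 ]
cup0 [0.4602 0.3113 0.102 ]
A [0.611  0.1208 0.072 ]
B [0.4571 0.0883 0.072 ]
sideL [0.3871 0.3441 0.03  ]
sideL2 [0.2848 0.3162 0.03  ]
```

Request:
{"name": "step_arm", "arguments": {"plan": [[0,0,0.65,-0.5,0.1],[0,0,0.61,-0.6,0],[0,0,0,-1,0],[0,0,0,-1,0],[0,0,0,-1,0],[0,0,0,-1,0],[0,0,0,-0.9,0],[0,0,0,0,0]]}}

```text
time: 11.72
tool_pos: [0.386, 0.2896, 0.0563]
orientation: [0.992, 0.129, -0.001, 0.001]
wrist_force: [-0.2, 0.1, 0.2]
grip_width: 0.0853
gripper_force: 0.0
```

Request:
{"name": "step_arm", "arguments": {"plan": [[1,0,0,0,0],[1,0,0,0,0],[1,0,0,0,0],[1,0,0,0,0],[1,0,0,0,0]], "newtons": 60}}

```text
time: 12.35
tool_pos: [0.3864, 0.2914, 0.0575]
orientation: [0.992, 0.13, 0.0, -0.0]
wrist_force: [-0.4, -0.4, 0.0]
grip_width: -0.0001
gripper_force: 0.0
```

```bash
python3 - <<'E'
from h import *
s=ctrl.get_state();print(s["tool_pos"],s["grip_width"],s["wrist_force"])
a=cv2.cvtColor(ctrl.snapshot("scene"),cv2.COLOR_RGB2BGR)[220:400,330:530]
b=cv2.cvtColor(ctrl.snapshot("wrist"),cv2.COLOR_RGB2BGR)
a=cv2.resize(a,(467,420));cv2.imwrite("pics/s4.png",cv2.resize(np.hstack([a,b]),None,fx=.77,fy=.77))
E
```

```text
[0.38643703 0.29137019 0.05748538] -8.990723047599196e-05 [-0.38508122 -0.38926825  0.03946236]
```

View pics/s4.png

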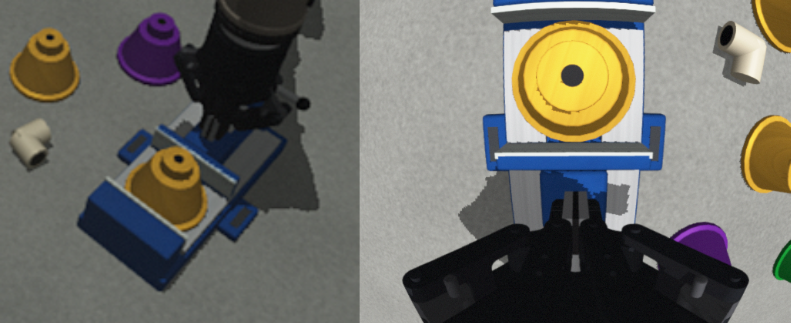

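```bash
python3 - <<'E'
from h import *
c=ctrl.camera_info("wrist");K=c["camera_matrix"];M=c["mount"];Mi=np.linalg.inv(M)
def pr(x):
    q=(Mi@np.array([*x,1]))[:3]; t=np.arctan2(np.hypot(q[0],q[1]),q[2]); d=q[:2]/np.hypot(q[0],q[1])
    return np.array([(K[0,2]+K[0,0]*t*d[0]+467)*.77,(K[1,2]+K[0,0]*t*d[1])*.77]).round(0)
for zz in(-.02,-.01,0,.011,.02):print(zz,pr([.011,0.001,zz]),pr([-.011,0.001,zz]))
p,R=tw()
for n,X in[("F",[.4064,.2946,.064]),("B",[.3649,.285,.064]),("Fb",[.4064,.2946,.03]),("Bb",[.3649,.285,.03])]:print(n,pr(R.T@(np.array(X)-p)))
E
```

```text
-0.02 [575. 194.] [575. 226.]
-0.01 [575. 188.] [575. 218.]
0 [575. 182.] [575. 211.]
0.011 [575. 176.] [575. 204.]
0.02 [575. 172.] [575. 199.]
F [577. 172.]
B [575. 230.]
Fb [577. 157.]
Bb [575. 208.]
```

Request:
{"name": "step_arm", "arguments": {"plan": [[0,0,0,0,0],[0,0,0,0,0],[0,0,0,0,0],[0,0,0,0,0],[0,0,0,-0.3,0],[0,0,0,-0.3,0],[0,0,0,0,0]], "newtons": 40}}

```text
time: 13.32
tool_pos: [0.3858, 0.2909, 0.0415]
orientation: [0.992, 0.13, -0.001, 0.0]
wrist_force: [0.1, -0.2, 0.0]
grip_width: 0.0857
gripper_force: 0.0
```

Request:
{"name": "step_arm", "arguments": {"plan": [[0.3,0,0,0,0],[0.5,0,0,0,0],[0.6,0,0,0,0],[0.6,0,0,0,0]]}}

```text
time: 13.82
tool_pos: [0.3863, 0.2926, 0.043]
orientation: [0.991, 0.13, 0.0, -0.001]
wrist_force: [-2.9, 1.2, 6.1]
grip_width: 0.0425
gripper_force: 40.7
```

Request:
{"name": "step_arm", "arguments": {"plan": [[0.7,0,0,0,0],[0.7,-0.44,-0.117,0,0],[0.7,-0.44,-0.117,0,0],[0.7,-0.44,-0.117,0,0],[0.7,-0.44,-0.117,0,0],[0.7,-0.3,-0.08,0,0],[0.7,0,0,0,0],[0.7,0,0,0,0]], "newtons": 60}}

```text
time: 14.82
tool_pos: [0.338, 0.2796, 0.0433]
orientation: [0.992, 0.13, 0.003, -0.002]
wrist_force: [8.4, 3.0, -3.2]
grip_width: 0.042
gripper_force: 65.9
```

Request:
{"name": "step_arm", "arguments": {"plan": [[0,0,0,0,0],[0,0,0,0,0],[0,0,0,0.8,0],[0,0,0,1,0],[0,0,0,1,0],[0,0,0,1,0],[0,0,0,0.7,0],[0,0.9,0.2,0,0]], "newtons": 40}}

```text
time: 15.82
tool_pos: [0.3569, 0.2828, 0.1561]
orientation: [0.991, 0.131, 0.001, 0.0]
wrist_force: [1.1, -0.9, -1.0]
grip_width: 0.0855
gripper_force: 0.0
```

Request:
{"name": "step_arm", "arguments": {"plan": [[0,0,0,0,0],[0,0,0,0,0]]}}

```text
time: 16.08
tool_pos: [0.3563, 0.2821, 0.1544]
orientation: [0.992, 0.13, -0.001, 0.0]
wrist_force: [0.7, 0.5, -0.7]
grip_width: 0.0856
gripper_force: 0.0
```

```bash
python3 - <<'E'
from h import *
T=tw(); print(T[0],yaw()); np.savez("T3",p=T[0],R=T[1]); snap("wrist","w5.png",s=1.4)
E
```

```text
[0.356327   0.28212214 0.1543737 ] 14.925358132519673
```

View pics/w5.png

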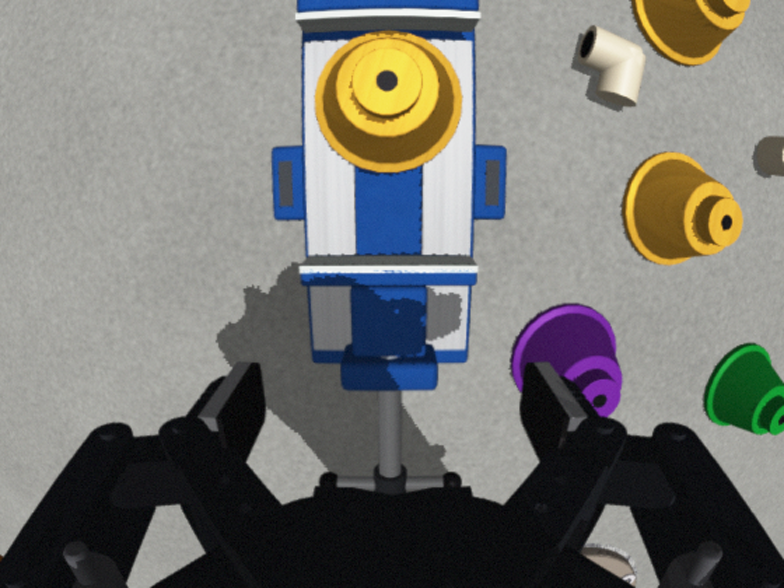

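The jaw is fully open with its block against the end housing, and cup0 is still standing with its hub at (387,80). Loose hub B is at (727,222).

```bash
python3 - <<'E'
from h import *
d=np.load("T3.npz");T=(d["p"],d["R"])
for n,u,v,z in[("cup0",387,80,.102),("B",727,222,.072)]:
    X=wpx2w(u/1.4,v/1.4,z,T); print(n,X.round(4),((X-T[0])/.025).round(2))
E
```

```text
cup0 [0.4605 0.3112 0.102 ] [ 4.17  1.16 -2.09]
B [0.4576 0.0872 0.072 ] [ 4.05 -7.8  -3.29]
```

Request:
{"name": "step_arm", "arguments": {"plan": [[0.2,0.84,0.23,0,0],[0.4,0.84,0.23,0,0],[0.53,0.83,0.23,0,0],[0.53,0.83,0.23,0,0],[0.53,0.83,0.23,0,0],[0.53,0,0,-0.6,0],[0.53,0,0,-0.6,0],[0.53,0,0,0,0]]}}

```text
time: 17.12
tool_pos: [0.4594, 0.3103, 0.1228]
orientation: [0.991, 0.13, -0.002, 0.001]
wrist_force: [-0.2, 0.2, 0.6]
grip_width: 0.04
gripper_force: 0.0
```

Request:
{"name": "step_arm", "arguments": {"plan": [[0.53,0,0,-0.5,0],[0.53,0,0,-0.4,0],[0.53,0,0,0,0]]}}

```text
time: 17.5
tool_pos: [0.461, 0.3109, 0.1013]
orientation: [0.992, 0.13, -0.001, 0.0]
wrist_force: [-0.1, 0.6, -0.1]
grip_width: 0.0401
gripper_force: 0.0
```

Now I feel for the shoulder.

Request:
{"name": "step_arm", "arguments": {"plan": [[0.53,0,0,-0.12,0],[0.53,0,0,0,0]]}}

```text
time: 17.75
tool_pos: [0.4617, 0.3114, 0.0994]
orientation: [0.992, 0.13, 0.0, -0.0]
wrist_force: [-0.3, -0.7, -0.7]
grip_width: 0.0404
gripper_force: 0.0
```

Request:
{"name": "step_arm", "arguments": {"plan": [[0.53,0,0,-0.1,0],[0.53,0,0,0,0]]}}

```text
time: 18.0
tool_pos: [0.4616, 0.3113, 0.0968]
orientation: [0.992, 0.13, -0.0, 0.0]
wrist_force: [0.2, 0.6, -0.1]
grip_width: 0.04
gripper_force: 0.0
```

Request:
{"name": "step_arm", "arguments": {"plan": [[0.53,0,0,-0.1,0],[0.53,0,0,0,0]]}}

```text
time: 18.25
tool_pos: [0.4615, 0.3113, 0.0942]
orientation: [0.992, 0.13, -0.0, 0.0]
wrist_force: [-0.1, 0.0, -0.2]
grip_width: 0.04
gripper_force: 0.0
```

Request:
{"name": "step_arm", "arguments": {"plan": [[0.6,0,0,0,0],[0.75,0,0,0,0],[0.75,0,0,0,0],[0.75,0,0,0,0]]}}

```text
time: 18.75
tool_pos: [0.4616, 0.3114, 0.0944]
orientation: [0.992, 0.13, 0.0, 0.0]
wrist_force: [0.5, 0.2, 0.2]
grip_width: 0.0213
gripper_force: 0.0
```

The fingers closed above the hub. Both this and the jaw miss fit fingertips sitting about 6–8 mm above the reported TCP, so I'll open, go lower and feel for the shoulder.

Request:
{"name": "step_arm", "arguments": {"plan": [[0.53,0,0,0,0],[0.53,0,0,0,0],[0.53,0,0,0,0],[0.53,0,0,-0.3,0],[0.53,0,0,0,0]]}}

```text
time: 19.38
tool_pos: [0.4611, 0.311, 0.086]
orientation: [0.992, 0.13, -0.001, 0.0]
wrist_force: [-0.3, 0.2, -0.3]
grip_width: 0.0402
gripper_force: 0.0
```

Request:
{"name": "step_arm", "arguments": {"plan": [[0.53,0,0,-0.12,0],[0.53,0,0,0,0]]}}

```text
time: 19.62
tool_pos: [0.4615, 0.3113, 0.0836]
orientation: [0.992, 0.13, -0.0, 0.0]
wrist_force: [0.1, -0.7, -0.2]
grip_width: 0.0398
gripper_force: 0.0
```

Request:
{"name": "step_arm", "arguments": {"plan": [[0.53,0,0,-0.1,0],[0.53,0,0,0,0]]}}

```text
time: 19.88
tool_pos: [0.4616, 0.3113, 0.0812]
orientation: [0.992, 0.13, -0.0, 0.0]
wrist_force: [-0.2, 0.4, -0.1]
grip_width: 0.04
gripper_force: 0.0
```

Request:
{"name": "step_arm", "arguments": {"plan": [[0.65,0,0,0,0],[0.75,0,0,0,0],[0.75,0,0,0,0],[0.75,0,0,0,0]]}}

```text
time: 20.38
tool_pos: [0.4617, 0.312, 0.0817]
orientation: [0.992, 0.13, 0.0, -0.0]
wrist_force: [-1.5, 2.7, 3.1]
grip_width: 0.0297
gripper_force: 39.5
```

Request:
{"name": "step_arm", "arguments": {"plan": [[0.85,0,0,0,0],[0.85,0,0,0.4,0],[0.85,0,0,0.8,0],[0.85,0,0,1,0],[0.85,0,0,1,0],[0.85,0,0,0.8,0],[0.85,0,0,0,0]], "newtons": 70}}

```text
time: 21.25
tool_pos: [0.4624, 0.3108, 0.1823]
orientation: [0.992, 0.129, 0.001, 0.0]
wrist_force: [-0.6, 0.4, -3.9]
grip_width: 0.0286
gripper_force: 69.5
```

Request:
{"name": "step_arm", "arguments": {"plan": [[0.85,0.03,-0.95,0,-0.08],[0.85,0.03,-0.95,0,-0.08],[0.85,0.03,-0.95,0,-0.08],[0.85,0.03,-0.95,0,-0.08],[0.85,0.03,-0.95,0,-0.08],[0.85,0.03,-0.95,0,-0.08],[0.85,0.03,-0.95,0,-0.08],[0.85,0.03,-0.95,0,-0.08]]}}

```text
time: 22.25
tool_pos: [0.4665, 0.1195, 0.1799]
orientation: [0.995, 0.102, -0.001, 0.001]
wrist_force: [0.0, -0.1, -3.7]
grip_width: 0.0286
gripper_force: 69.6
```

Request:
{"name": "step_arm", "arguments": {"plan": [[0.85,0.03,-0.95,0,-0.08],[0.85,0.03,-0.95,0,-0.08],[0.85,0.03,-0.95,0,-0.08],[0.85,0.03,-0.95,0,-0.08],[0.85,0.03,-0.95,0,-0.08],[0.85,0.03,-0.95,0,-0.08],[0.85,0.03,-0.95,0,-0.08],[0.85,0.03,-0.95,0,-0.08]]}}

```text
time: 23.25
tool_pos: [0.4722, -0.0699, 0.1799]
orientation: [0.997, 0.074, -0.001, -0.0]
wrist_force: [0.1, 0.5, -3.8]
grip_width: 0.0286
gripper_force: 69.6
```

Request:
{"name": "step_arm", "arguments": {"plan": [[0.85,0.03,-0.95,0,-0.08],[0.85,0.03,-0.95,0,-0.08],[0.85,0.03,-0.95,0,-0.08],[0.85,0.03,-0.95,0,-0.08],[0.85,0.03,-0.95,0,-0.08],[0.85,0.03,-0.9,0,-0.08],[0.85,0,-0.5,0,-0.08],[0.85,0,0,0,0]]}}

```text
time: 24.25
tool_pos: [0.4777, -0.2231, 0.1809]
orientation: [0.999, 0.049, -0.0, -0.0]
wrist_force: [0.3, 0.6, -3.0]
grip_width: 0.028
gripper_force: 69.7
```

```bash
python3 - <<'E'
from h import *
T=tw(); print(T[0],yaw()); np.savez("T4",p=T[0],R=T[1]); snap("wrist","w6.png",s=1.4)
E
```

```text
[ 0.47769664 -0.22311256  0.1809267 ] 5.61368487488688
```

View pics/w6.png

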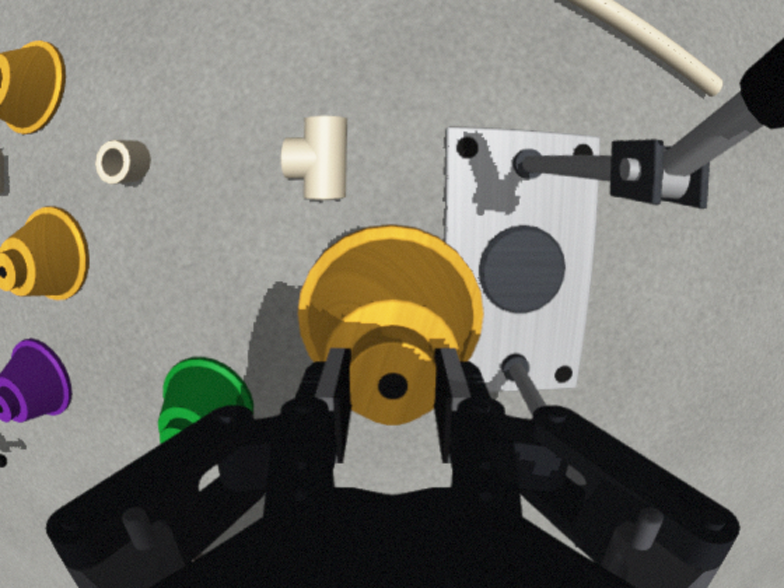

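Cup0 is held upright with its hub at (393,386), the disc is clear at (522,269), and the bar leans well away.

```bash
python3 - <<'E'
from h import *
d=np.load("T4.npz");T=(d["p"],d["R"])
h=wpx2w(393/1.4,386/1.4,.2009,T); D=wpx2w(522/1.4,269/1.4,.014,T)
print("hub",h,"disc",D,((D-h)/.025).round(2)); 
for u,v in((479,268),(565,268),(522,226),(522,312)): print(wpx2w(u/1.4,v/1.4,.014,T).round(4))
f=wpx2w(391/1.4,225/1.4,.129+.003,T);print("rim front",f, np.hypot(*(f-h)[:2]))
E
```

```text
hub [ 0.47700646 -0.22451247  0.2009    ] disc [ 0.48154391 -0.32092893  0.014     ] [ 0.18 -3.86 -7.48]
[ 0.4788 -0.288   0.014 ]
[ 0.4861 -0.3554  0.014 ]
[ 0.5135 -0.3157  0.014 ]
[ 0.4481 -0.327   0.014 ]
rim front [ 0.52014067 -0.21943369  0.132     ] 0.043432178684226184
```

Request:
{"name": "step_arm", "arguments": {"plan": [[0.85,0.04,-0.9,0,0],[0.85,0.04,-0.9,0,0],[0.85,0.03,-0.9,0,0],[0.85,0,-0.8,0,0],[0.85,0,-0.43,0,0],[0.85,0,0,-0.8,0],[0.85,0,0,-0.9,0],[0.85,0,0,-0.9,0]]}}

```text
time: 25.3
tool_pos: [0.4812, -0.3199, 0.1158]
orientation: [0.999, 0.05, 0.0, -0.0]
wrist_force: [0.7, -1.3, -2.9]
grip_width: 0.0285
gripper_force: 69.8
```

Request:
{"name": "step_arm", "arguments": {"plan": [[0.85,0,0,-0.8,0],[0.85,0,0,-0.7,0],[0.85,0,0,0,0],[0.85,0,0,0,0]]}}

```text
time: 25.8
tool_pos: [0.4815, -0.3208, 0.0795]
orientation: [0.999, 0.05, 0.0, 0.0]
wrist_force: [0.8, -0.8, -2.6]
grip_width: 0.0287
gripper_force: 69.8
```

Request:
{"name": "step_arm", "arguments": {"plan": [[0.85,-0.04,-0.02,-0.3,0],[0.85,0,0,-0.15,0],[0.85,0,0,0,0]]}}

```text
time: 26.18
tool_pos: [0.4796, -0.321, 0.0673]
orientation: [0.999, 0.05, -0.0, -0.0]
wrist_force: [-0.1, 0.3, -5.2]
grip_width: 0.0287
gripper_force: 69.8
```

Request:
{"name": "step_arm", "arguments": {"plan": [[0.85,0,0,-0.15,0],[0.85,0,0,0,0]]}}

```text
time: 26.42
tool_pos: [0.4797, -0.321, 0.0636]
orientation: [0.999, 0.05, -0.0, -0.0]
wrist_force: [-0.4, -0.5, -4.6]
grip_width: 0.0285
gripper_force: 69.8
```

Request:
{"name": "step_arm", "arguments": {"plan": [[0.85,0,0,-0.1,0],[0.85,0,0,0,0]]}}

```text
time: 26.68
tool_pos: [0.4798, -0.321, 0.0612]
orientation: [0.999, 0.05, -0.0, -0.0]
wrist_force: [0.9, -0.2, -3.7]
grip_width: 0.0286
gripper_force: 69.8
```

Request:
{"name": "step_arm", "arguments": {"plan": [[0.85,0,0,-0.07,0],[0.85,0,0,0,0]]}}

```text
time: 26.92
tool_pos: [0.4802, -0.321, 0.0599]
orientation: [0.999, 0.05, 0.0, 0.0]
wrist_force: [-0.7, 1.1, 1.4]
grip_width: 0.0283
gripper_force: 70.2
```

Request:
{"name": "step_arm", "arguments": {"plan": [[0.6,0,0,0,0],[0.3,0,0,0,0],[0.3,0,0,0,0],[0.1,0,0,0.3,0],[0,0,0,0.8,0],[0,0,0,1,0],[0,0,0,1,0],[0,0,0,1,0]]}}

```text
time: 27.92
tool_pos: [0.48, -0.3212, 0.1635]
orientation: [0.999, 0.05, 0.0, 0.0]
wrist_force: [0.4, -1.1, -1.1]
grip_width: 0.0856
gripper_force: 0.0
```

Request:
{"name": "step_arm", "arguments": {"plan": [[0,-0.05,0.96,0,0],[0,-0.05,0.96,0,0],[0,-0.05,0.96,0,0],[0,-0.05,0.96,0,0],[0,-0.05,0.96,0,0],[0,-0.05,0.96,0,0],[0,-0.05,0.96,0,0],[0,-0.05,0.96,0,0]], "newtons": 40}}

```text
time: 28.92
tool_pos: [0.47, -0.1284, 0.1627]
orientation: [0.999, 0.05, 0.0, 0.0]
wrist_force: [0.7, -0.7, 0.8]
grip_width: 0.0855
gripper_force: 0.0
```

Request:
{"name": "step_arm", "arguments": {"plan": [[0,-0.05,0.96,0,0],[0,-0.05,0.96,0,0],[0,-0.05,0.96,0,0],[0,-0.05,0.96,0,0],[0,-0.05,0.96,0,0],[0,-0.05,0.96,0,0],[0,0,0,0,0],[0,0,0,0,0]]}}

```text
time: 29.92
tool_pos: [0.4625, 0.0141, 0.1624]
orientation: [0.999, 0.05, 0.0, 0.0]
wrist_force: [-0.2, -0.2, 0.5]
grip_width: 0.0853
gripper_force: 0.0
```

```bash
python3 - <<'E'
from h import *
T=tw(); print(T[0],yaw()); np.savez("T5",p=T[0],R=T[1]); snap("wrist","w7.png",s=1.4)
E
```

```text
[0.46250802 0.01408262 0.16238527] 5.681111373860271
```

View pics/w7.png

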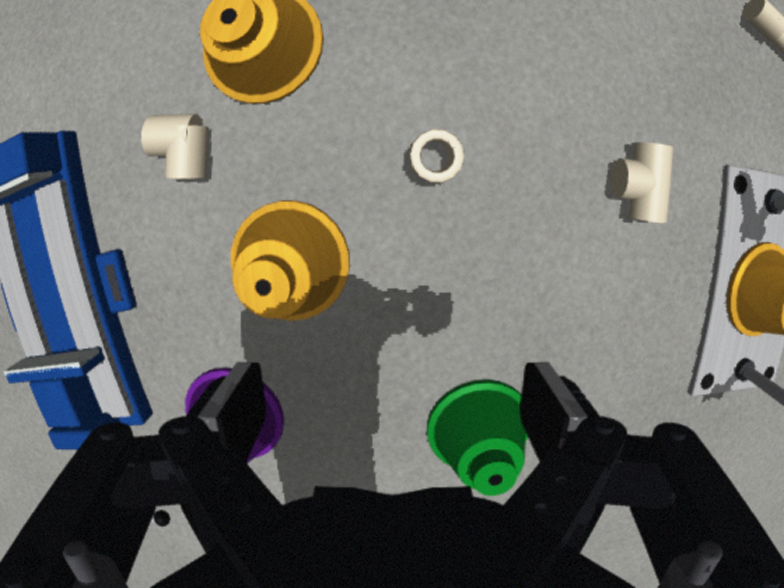

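The wrist view shows cup B's hub at (263,287), cup A's hub at (229,16), and cup0 standing on the carrier at the far right.

```bash
python3 - <<'E'
from h import *
d=np.load("T5.npz");T=(d["p"],d["R"])
for n,u,v,z in[("B",263,287,.072),("A",229,16,.072),("purple",215,415,.0),("green",475,430,0)]:
    X=wpx2w(u/1.4,v/1.4,z,T); print(n,X.round(4),((X-T[0])/.025).round(2))
E
```

```text
B [0.4573 0.0868 0.072 ] [-0.21  2.91 -3.62]
A [0.6116 0.119  0.072 ] [ 5.96  4.2  -3.62]
purple [0.316  0.1508 0.    ] [-5.86  5.47 -6.5 ]
green [ 0.3281 -0.07    0.    ] [-5.38 -3.36 -6.5 ]
```

Request:
{"name": "step_arm", "arguments": {"plan": [[0.2,-0.09,0.97,0,0],[0.4,-0.09,0.97,-0.2,0],[0.5,0,0.97,-0.5,0],[0.5,0,0,-0.8,0],[0.5,0,0,-0.8,0],[0.5,0,0,0,0],[0.5,0,0,0,0]]}}

```text
time: 30.85
tool_pos: [0.4584, 0.0871, 0.1052]
orientation: [0.999, 0.049, 0.0, 0.0]
wrist_force: [0.6, 0.6, 0.0]
grip_width: 0.0427
gripper_force: 0.0
```

Request:
{"name": "step_arm", "arguments": {"plan": [[0.5,0,0,-0.8,0],[0.5,0,0,-0.8,0],[0.5,0,0,-0.5,0],[0.5,0,0,-0.08,0],[0.5,0,0,0,0]]}}

```text
time: 31.48
tool_pos: [0.4583, 0.0877, 0.0506]
orientation: [0.999, 0.05, 0.0, -0.0]
wrist_force: [0.4, 0.5, -0.1]
grip_width: 0.0429
gripper_force: 0.0
```

Request:
{"name": "step_arm", "arguments": {"plan": [[0.7,0,0,0,0],[0.85,0,0,0,0],[0.85,0,0,0,0],[0.85,0,0,0,0]], "newtons": 70}}

```text
time: 31.98
tool_pos: [0.4585, 0.0881, 0.0511]
orientation: [0.999, 0.05, 0.001, -0.0]
wrist_force: [-1.3, 1.9, 4.9]
grip_width: 0.0285
gripper_force: 68.7
```

Request:
{"name": "step_arm", "arguments": {"plan": [[0.85,0,0,0.4,0],[0.85,0,0,0.8,0],[0.85,0,0,1,0],[0.85,0,0,1,0],[0.85,0,0,1,0],[0.85,0,0,1,0],[0.85,0,0,0.2,0],[0.85,0.05,-0.8,0,0]]}}

```text
time: 32.98
tool_pos: [0.4589, 0.0687, 0.1853]
orientation: [0.999, 0.051, 0.0, -0.0]
wrist_force: [-0.2, -1.0, -2.7]
grip_width: 0.0285
gripper_force: 69.4
```

Request:
{"name": "step_arm", "arguments": {"plan": [[0.85,0.05,-0.95,0,0],[0.85,0.05,-0.95,0,0],[0.85,0.05,-0.95,0,0],[0.85,0.05,-0.95,0,0],[0.85,0.05,-0.95,0,0],[0.85,0.05,-0.95,0,0],[0.85,0.05,-0.95,0,0],[0.85,0.05,-0.95,0,0]]}}

```text
time: 33.98
tool_pos: [0.4683, -0.1231, 0.1842]
orientation: [0.999, 0.05, -0.001, -0.0]
wrist_force: [-0.4, -0.1, -2.2]
grip_width: 0.0282
gripper_force: 69.4
```

Request:
{"name": "step_arm", "arguments": {"plan": [[0.85,0.05,-0.95,0,0],[0.85,0.05,-0.95,0,0],[0.85,0.05,-0.95,0,0],[0.85,0.05,-0.95,0,0],[0.85,0.05,-0.95,0,0],[0.85,0.05,-0.95,0,0],[0.85,0.05,-0.95,0,0],[0.85,0,0,0,0]]}}

```text
time: 34.98
tool_pos: [0.4767, -0.2905, 0.184]
orientation: [0.999, 0.048, -0.001, -0.0]
wrist_force: [0.1, -0.2, -1.4]
grip_width: 0.0286
gripper_force: 69.5
```

Request:
{"name": "step_arm", "arguments": {"plan": [[0.85,0.07,-0.61,0,0],[0.85,0.07,-0.61,0,0],[0.85,0,0,0,0],[0.85,0,0,0,0]]}}

```text
time: 35.48
tool_pos: [0.4814, -0.3187, 0.185]
orientation: [0.999, 0.05, -0.0, -0.0]
wrist_force: [0.5, -0.2, -2.6]
grip_width: 0.0289
gripper_force: 69.6
```

Request:
{"name": "step_arm", "arguments": {"plan": [[0.85,-0.03,-0.08,-0.6,0],[0.85,0,0,-0.8,0],[0.85,0,0,-0.8,0],[0.85,0,0,-0.6,0],[0.85,0,0,-0.4,0],[0.85,0,0,0,0],[0.85,0,0,0,0]]}}

```text
time: 36.35
tool_pos: [0.4811, -0.3213, 0.1057]
orientation: [0.999, 0.05, 0.001, 0.0]
wrist_force: [0.4, -0.1, -2.5]
grip_width: 0.0288
gripper_force: 69.6
```

Request:
{"name": "step_arm", "arguments": {"plan": [[0.85,-0.02,0,-0.4,0],[0.85,0,0,-0.3,0],[0.85,0,0,-0.2,0],[0.85,0,0,0,0]]}}

```text
time: 36.85
tool_pos: [0.4798, -0.3209, 0.082]
orientation: [0.999, 0.05, -0.0, -0.0]
wrist_force: [0.1, 0.0, -2.6]
grip_width: 0.0285
gripper_force: 69.6
```

Request:
{"name": "step_arm", "arguments": {"plan": [[0.85,0,0,-0.12,0],[0.85,0,0,0,0]]}}

```text
time: 37.1
tool_pos: [0.4801, -0.3211, 0.0795]
orientation: [0.999, 0.05, -0.0, -0.0]
wrist_force: [-0.6, -0.7, -2.2]
grip_width: 0.0287
gripper_force: 69.6
```

Request:
{"name": "step_arm", "arguments": {"plan": [[0.85,0,0,-0.1,0],[0.85,0,0,0,0]]}}

```text
time: 37.35
tool_pos: [0.4804, -0.3213, 0.0776]
orientation: [0.999, 0.05, 0.0, 0.0]
wrist_force: [-0.3, -0.6, 1.9]
grip_width: 0.0285
gripper_force: 69.9
```

Request:
{"name": "step_arm", "arguments": {"plan": [[0.6,0,0,0,0],[0.3,0,0,0,0],[0.3,0,0,0,0],[0.1,0,0,0.3,0],[0,0,0,0.8,0],[0,0,0,1,0],[0,0,0,1,0],[0,0,0,1,0]]}}

```text
time: 38.35
tool_pos: [0.4802, -0.3211, 0.181]
orientation: [0.999, 0.05, 0.0, 0.0]
wrist_force: [-0.2, 0.3, -0.0]
grip_width: 0.0855
gripper_force: 0.0
```

Request:
{"name": "step_arm", "arguments": {"plan": [[0,0,0.96,0,0],[0,0,0.96,0,0],[0,0,0.96,0,0],[0,0,0.96,0,0],[0,0.2,0.96,0,0],[0,0.5,0.96,0,0],[0,0.5,0.96,0,0],[0,0.5,0.96,0,0]], "newtons": 40}}

```text
time: 39.35
tool_pos: [0.5231, -0.1284, 0.1803]
orientation: [0.999, 0.05, 0.0, 0.0]
wrist_force: [0.6, -0.5, 0.6]
grip_width: 0.0852
gripper_force: 0.0
```

Request:
{"name": "step_arm", "arguments": {"plan": [[0,0.5,0.96,0,0],[0,0.5,0.96,0,0],[0,0.5,0.96,0,0],[0,0.5,0.96,0,0],[0,0.5,0.96,0,0],[0,0.5,0.96,0,0],[0,0,0,0,0],[0,0,0,0,0]]}}

```text
time: 40.35
tool_pos: [0.5973, 0.014, 0.1797]
orientation: [0.999, 0.05, -0.0, 0.0]
wrist_force: [-0.4, 0.1, -0.2]
grip_width: 0.0853
gripper_force: 0.0
```

```bash
python3 - <<'E'
from h import *
T=tw(); print(T[0],yaw()); np.savez("T6",p=T[0],R=T[1])
b=cv2.cvtColor(ctrl.snapshot("wrist"),cv2.COLOR_RGB2BGR)
a=cv2.cvtColor(ctrl.snapshot("top"),cv2.COLOR_RGB2BGR)[180:310,350:450]
a=cv2.resize(a,(240,312)); a=cv2.copyMakeBorder(a,0,108,0,0,cv2.BORDER_CONSTANT)
cv2.imwrite("pics/w8.png",np.hstack([b,a]))
E
```

```text
[0.59732132 0.01396918 0.17972266] 5.679927923366713
```

View pics/w8.png

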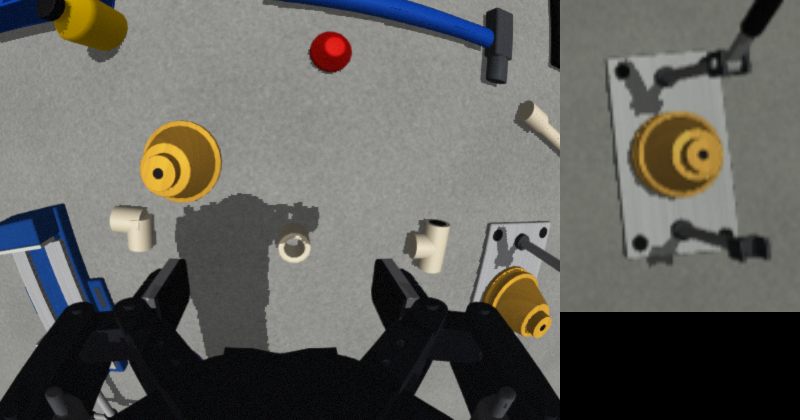

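Cup A's hub is at (158,173) and the stack of two stands straight on the disc.

```bash
python3 - <<'E'
from h import *
d=np.load("T6.npz");T=(d["p"],d["R"])
X=wpx2w(158,173,.072,T); print(X.round(4),((X-T[0])/.025).round(2))
X=wpx2w(132,228,.015,T); print("elbow",X.round(4))
E
```

```text
[0.6125 0.1193 0.072 ] [ 0.61  4.21 -4.31]
elbow [0.5354 0.1734 0.015 ]
```

Request:
{"name": "step_arm", "arguments": {"plan": [[0.2,0.16,0.9,0,0],[0.4,0.16,0.9,0,0],[0.5,0.16,0.9,-0.2,0],[0.5,0.15,0.9,-0.4,0],[0.5,0,0.64,-0.8,0],[0.5,0,0,-0.8,0],[0.5,0,0,-0.6,0],[0.5,0,0,0,0]]}}

```text
time: 41.45
tool_pos: [0.6123, 0.1191, 0.1077]
orientation: [0.999, 0.049, -0.002, 0.001]
wrist_force: [0.3, -0.4, -0.3]
grip_width: 0.0426
gripper_force: 0.0
```

Request:
{"name": "step_arm", "arguments": {"plan": [[0.5,0,0,0,0]]}}

```text
time: 41.58
tool_pos: [0.6138, 0.1202, 0.11]
orientation: [0.999, 0.049, 0.0, 0.0]
wrist_force: [-0.8, 0.8, 0.4]
grip_width: 0.0425
gripper_force: 0.0
```

Request:
{"name": "step_arm", "arguments": {"plan": [[0.5,0,0,-0.8,0],[0.5,0,0,-0.8,0],[0.5,0,0,-0.6,0],[0.5,0,0,-0.15,0],[0.5,0,0,0,0]]}}

```text
time: 42.2
tool_pos: [0.6133, 0.121, 0.0505]
orientation: [0.999, 0.05, -0.0, 0.0]
wrist_force: [-0.3, 0.2, 0.4]
grip_width: 0.0427
gripper_force: 0.0
```

Request:
{"name": "step_arm", "arguments": {"plan": [[0.7,0,0,0,0],[0.85,0,0,0,0],[0.85,0,0,0,0],[0.85,0,0,0,0]], "newtons": 70}}

```text
time: 42.7
tool_pos: [0.6138, 0.1211, 0.0518]
orientation: [0.999, 0.05, 0.001, -0.0]
wrist_force: [-0.9, -0.5, 6.7]
grip_width: 0.0283
gripper_force: 69.1
```

Request:
{"name": "step_arm", "arguments": {"plan": [[0.85,0,0,0.4,0],[0.85,0,0,0.9,0],[0.85,0,0,1,0],[0.85,0,0,1,0],[0.85,0,0,1,0],[0.85,0,0,1,0],[0.85,0,0,0.4,0],[0.85,0,0,0,0]]}}

```text
time: 43.7
tool_pos: [0.6134, 0.1208, 0.1935]
orientation: [0.999, 0.05, 0.0, 0.0]
wrist_force: [-0.9, 0.2, -4.7]
grip_width: 0.0285
gripper_force: 69.4
```

Request:
{"name": "step_arm", "arguments": {"plan": [[0.85,-0.48,-0.94,0,0],[0.85,-0.48,-0.94,0,0],[0.85,-0.48,-0.94,0,0],[0.85,-0.48,-0.94,0,0],[0.85,-0.48,-0.94,0,0],[0.85,-0.48,-0.94,0,0],[0.85,-0.48,-0.94,0,0],[0.85,-0.48,-0.94,0,0]]}}

```text
time: 44.7
tool_pos: [0.516, -0.0679, 0.192]
orientation: [0.999, 0.05, -0.001, -0.0]
wrist_force: [0.0, 0.4, -3.7]
grip_width: 0.0286
gripper_force: 69.4
```

Request:
{"name": "step_arm", "arguments": {"plan": [[0.85,-0.48,-0.94,0,0],[0.85,-0.48,-0.94,0,0],[0.85,-0.48,-0.94,0,0],[0.85,0,-0.94,0,0],[0.85,0,-0.94,0,0],[0.85,0,-0.94,0,0],[0.85,0,-0.6,0,0],[0.85,0,0,0,0]]}}

```text
time: 45.7
tool_pos: [0.4807, -0.2239, 0.1926]
orientation: [0.999, 0.049, -0.001, -0.0]
wrist_force: [-0.4, -0.3, -3.7]
grip_width: 0.0285
gripper_force: 69.5
```

Request:
{"name": "step_arm", "arguments": {"plan": [[0.85,0,-0.9,0,0],[0.85,0,-0.9,0,0],[0.85,0,-0.9,0,0],[0.85,0,-0.7,0,0],[0.85,0,-0.4,0,0],[0.85,0,0,0,0],[0.85,0,0,0,0]]}}

```text
time: 46.58
tool_pos: [0.4816, -0.317, 0.1933]
orientation: [0.999, 0.05, -0.0, -0.0]
wrist_force: [-0.0, 0.7, -4.0]
grip_width: 0.0282
gripper_force: 69.6
```

Final seat height should be TCP ≈ 0.096.

Request:
{"name": "step_arm", "arguments": {"plan": [[0.85,-0.05,-0.14,0,0],[0.85,0,0,-0.6,0],[0.85,0,0,-0.8,0],[0.85,0,0,-0.8,0],[0.85,0,0,-0.6,0],[0.85,0,0,-0.2,0],[0.85,0,0,0,0]]}}

```text
time: 47.45
tool_pos: [0.4802, -0.3216, 0.1182]
orientation: [0.999, 0.05, -0.0, -0.0]
wrist_force: [0.2, 0.0, -2.4]
grip_width: 0.0281
gripper_force: 69.6
```

Request:
{"name": "step_arm", "arguments": {"plan": [[0.85,0,0,-0.3,0],[0.85,0,0,-0.3,0],[0.85,0,0,-0.1,0],[0.85,0,0,0,0]]}}

```text
time: 47.95
tool_pos: [0.48, -0.3216, 0.1006]
orientation: [0.999, 0.05, -0.0, -0.0]
wrist_force: [1.0, -0.1, -3.4]
grip_width: 0.0285
gripper_force: 69.6
```

Request:
{"name": "step_arm", "arguments": {"plan": [[0.85,0,0,-0.1,0],[0.85,0,0,0,0]]}}

```text
time: 48.2
tool_pos: [0.4801, -0.3216, 0.0983]
orientation: [0.999, 0.05, -0.0, -0.0]
wrist_force: [0.3, -0.2, -3.6]
grip_width: 0.0285
gripper_force: 69.6
```

Request:
{"name": "step_arm", "arguments": {"plan": [[0.85,0,0,-0.08,0],[0.85,0,0,0,0]]}}

```text
time: 48.45
tool_pos: [0.4804, -0.3218, 0.0968]
orientation: [0.999, 0.05, 0.0, 0.0]
wrist_force: [-2.1, 0.1, 1.1]
grip_width: 0.0281
gripper_force: 70.1
```

Contact, at the expected height. I release, rise and look.

Request:
{"name": "step_arm", "arguments": {"plan": [[0.6,0,0,0,0],[0.3,0,0,0,0],[0.3,0,0,0,0],[0.1,0,0,0.3,0],[0,0,0,0.8,0],[0,0,0,1,0],[0,0,0,1,0],[0,0,0,1,0]]}}

```text
time: 49.45
tool_pos: [0.4802, -0.3216, 0.2003]
orientation: [0.999, 0.05, 0.0, 0.0]
wrist_force: [0.1, -0.9, 0.4]
grip_width: 0.0853
gripper_force: 0.0
```

Request:
{"name": "step_arm", "arguments": {"plan": [[0,0,0.9,1,0],[0,0,0.9,1,0],[0,0,0.9,1,0],[0,0,0.9,1,0],[0,0,0.9,1,0],[0,0,0,1,0],[0,0,0,0,0]]}}

```text
time: 50.32
tool_pos: [0.4811, -0.2092, 0.3513]
orientation: [0.999, 0.05, 0.002, 0.001]
wrist_force: [-0.1, -0.0, -0.5]
grip_width: 0.0855
gripper_force: 0.0
```

```bash
python3 - <<'E'
from h import *
T=tw(); print(T[0],yaw()); np.savez("T7",p=T[0],R=T[1])
b=cv2.cvtColor(ctrl.snapshot("wrist"),cv2.COLOR_RGB2BGR)
a=cv2.cvtColor(ctrl.snapshot("scene"),cv2.COLOR_RGB2BGR)[50:210,200:320]
a=cv2.resize(a,(240,320)); a=cv2.copyMakeBorder(a,0,100,0,0,cv2.BORDER_CONSTANT)
cv2.imwrite("pics/w9.png",np.hstack([b,a]))
E
```

```text
[ 0.48111851 -0.20922401  0.35132127] 5.734668256262464
```

View pics/w9.png

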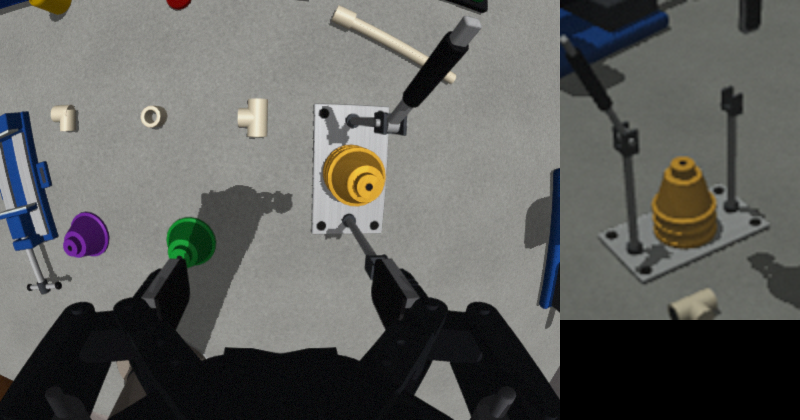

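The stack of three stands straight with its hub at (369,187). The only bell cups left on the bench are the purple and green ones, and the bar leans out to its end at (470,25). I bring the shut fingers round behind the bar.

Request:
{"name": "step_arm", "arguments": {"plan": [[0.5,0.9,0,0.5,0],[1,0.95,0,0.5,0],[1,0.95,0,0,0],[1,0.95,0,0,0],[1,0.95,0,0,0],[1,0.95,0,0,0],[1,0.95,0,0,0],[1,0.95,0,0,0]], "newtons": 40}}

```text
time: 51.42
tool_pos: [0.669, -0.2095, 0.3719]
orientation: [0.999, 0.05, -0.001, -0.0]
wrist_force: [0.1, -0.1, -0.1]
grip_width: 0.0001
gripper_force: 0.0
```

Request:
{"name": "step_arm", "arguments": {"plan": [[1,0.9,0,0,0],[1,0,-0.9,0,0],[1,0,-0.9,0,0],[1,0,-0.9,0,0],[1,0,-0.9,0,0],[1,0,-0.1,0,0],[1,0,0,0,0]]}}

```text
time: 52.3
tool_pos: [0.6914, -0.3013, 0.3739]
orientation: [0.999, 0.05, 0.0, -0.0]
wrist_force: [-0.4, -0.1, -1.1]
grip_width: -0.0
gripper_force: 0.0
```

Request:
{"name": "step_arm", "arguments": {"plan": [[1,0.3,0,-0.9,0],[1,0,0,-1,0],[1,0,0,-1,0],[1,0,0,0,0]]}}

```text
time: 52.8
tool_pos: [0.6979, -0.2997, 0.2972]
orientation: [0.999, 0.051, -0.003, -0.001]
wrist_force: [0.2, 0.2, -0.2]
grip_width: -0.0003
gripper_force: 0.0
```

Request:
{"name": "step_arm", "arguments": {"plan": [[1,-0.7,-0.07,0,0],[1,-0.7,-0.07,0,0],[1,-0.7,-0.07,0,0],[1,-0.7,-0.07,0,0],[1,0,0,0,0]]}}

```text
time: 53.42
tool_pos: [0.6288, -0.3088, 0.3028]
orientation: [0.999, 0.05, 0.001, 0.001]
wrist_force: [0.8, -0.5, 0.5]
grip_width: -0.0003
gripper_force: 0.0
```

Request:
{"name": "step_arm", "arguments": {"plan": [[1,-0.7,-0.07,0,0],[1,-0.7,-0.07,0,0],[1,0,0,0,0]]}}

```text
time: 53.8
tool_pos: [0.5941, -0.3122, 0.302]
orientation: [0.999, 0.05, 0.0, 0.0]
wrist_force: [0.6, 0.1, 0.0]
grip_width: 0.0002
gripper_force: 0.0
```

Request:
{"name": "step_arm", "arguments": {"plan": [[1,-0.6,-0.06,0,0],[1,-0.82,-0.08,0,0],[1,-0.94,-0.09,-0.19,0],[1,-0.88,-0.08,-0.37,0],[1,-0.8,-0.08,-0.54,0],[1,0,0,0,0]]}}

```text
time: 54.55
tool_pos: [0.4909, -0.3222, 0.2731]
orientation: [0.999, 0.049, -0.001, -0.0]
wrist_force: [1.0, 0.4, -0.6]
grip_width: 0.0
gripper_force: 0.0
```

Request:
{"name": "step_arm", "arguments": {"plan": [[1,-0.67,-0.06,-0.69,0],[1,-0.52,-0.05,-0.81,0],[1,-0.35,-0.03,-0.9,0],[1,0,0,0,0],[1,-0.1,-0.01,-0.5,0],[1,0,0,0,0]]}}

```text
time: 55.3
tool_pos: [0.4521, -0.3253, 0.201]
orientation: [0.999, 0.05, -0.0, -0.0]
wrist_force: [0.3, -0.7, 0.2]
grip_width: 0.0001
gripper_force: 0.0
```

Request:
{"name": "step_arm", "arguments": {"plan": [[1,0,0,-0.3,0],[1,0,0,0,0]]}}

```text
time: 55.55
tool_pos: [0.4518, -0.3254, 0.1934]
orientation: [0.999, 0.05, -0.0, -0.0]
wrist_force: [0.2, -0.4, -0.3]
grip_width: -0.0003
gripper_force: 0.0
```

Request:
{"name": "step_arm", "arguments": {"plan": [[1,0,0,-0.2,0],[1,0,0,0,0]]}}

```text
time: 55.8
tool_pos: [0.4517, -0.3255, 0.1885]
orientation: [0.999, 0.05, -0.0, -0.0]
wrist_force: [-0.0, -0.5, -0.6]
grip_width: -0.0003
gripper_force: 0.0
```

Request:
{"name": "step_arm", "arguments": {"plan": [[1,0,0,-0.15,0],[1,0,0,0,0]]}}

```text
time: 56.05
tool_pos: [0.4519, -0.3256, 0.1851]
orientation: [0.999, 0.05, 0.0, 0.0]
wrist_force: [-0.5, -0.6, 0.2]
grip_width: 0.0003
gripper_force: 0.0
```

Request:
{"name": "step_arm", "arguments": {"plan": [[1,0,0,-0.15,0],[1,0,0,0,0]]}}

```text
time: 56.3
tool_pos: [0.4522, -0.3258, 0.1844]
orientation: [0.999, 0.05, 0.0, 0.001]
wrist_force: [-7.7, 5.4, 23.1]
grip_width: -0.0001
gripper_force: 11.3
```

That's a firm stop at 23 N. I lift off and check.

Request:
{"name": "step_arm", "arguments": {"plan": [[1,0,0,0.5,0],[1,0,0,1,0],[1,0,0,1,0],[1,-0.5,0.9,1,0],[1,-0.5,0.9,1,0],[1,-0.5,0.9,1,0],[1,0,0.9,0,0],[1,0,0,0,0]]}}

```text
time: 57.3
tool_pos: [0.4146, -0.2343, 0.3193]
orientation: [0.999, 0.051, 0.0, 0.0]
wrist_force: [-0.5, 0.2, 0.3]
grip_width: -0.0006
gripper_force: 0.0
```

```bash
python3 - <<'E'
from h import *
b=cv2.cvtColor(ctrl.snapshot("wrist"),cv2.COLOR_RGB2BGR)
a=cv2.cvtColor(ctrl.snapshot("scene"),cv2.COLOR_RGB2BGR)[70:200,210:310]
a=cv2.resize(a,(323,420),interpolation=cv2.INTER_CUBIC)
cv2.imwrite("pics/w10.png",cv2.resize(np.hstack([b,a]),None,fx=.9,fy=.9))
s=ctrl.get_state();print(s["tool_pos"],s["wrist_force"])
h=np.array([.559,-.3155,.188]);e=np.array([np.cos(.096),np.sin(.096),0])
for th in(0,.05,.1): print(th,((w2px("scene",h+.166*(-np.cos(th)*e+np.array([0,0,np.sin(th)])))-[210,70])*3.23*.9+[504,0]).round())
E
```

```text
[ 0.41423454 -0.23620741  0.31869562] [ 0.87417087 -0.70953927  0.05510465]
0 [729.  79.]
0.05 [729.  71.]
0.1 [728.  63.]
```

View pics/w10.png

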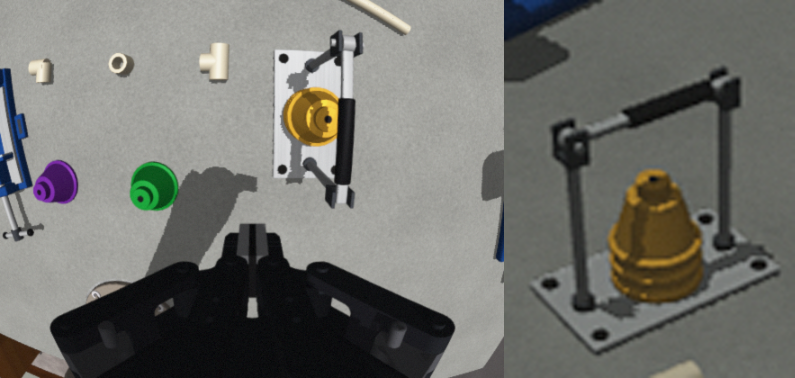

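The bar lies in the fork over the three-cup stack. I compare its sleeve with the start picture numerically before handing in.

```bash
python3 - <<'E'
from h import *
old=cv2.imread("pics/scene0.png"); new=cv2.resize(cv2.cvtColor(ctrl.snapshot("scene"),cv2.COLOR_RGB2BGR),None,fx=1.42,fy=1.42)
for im in(old,new):
    g=cv2.cvtColor(im,cv2.COLOR_BGR2GRAY)[128:160,355:402]; m=g<50
    ys,xs=np.nonzero(m); print(m.sum(),xs.mean()+355,ys.mean()+128,np.polyfit(xs,ys,1))
print(cv2.absdiff(old,new)[128:160,355:402].mean())
E
```

```text
481 379.9313929313929 144.37214137214136 [-0.382772   25.91518057]
424 380.1061320754717 149.10849056603774 [-0.34685308 29.8166299 ]
26.26484929078014
```

```bash
python3 - <<'E'
from h import *
old=cv2.imread("pics/scene0.png"); new=cv2.resize(cv2.cvtColor(ctrl.snapshot("scene"),cv2.COLOR_RGB2BGR),None,fx=1.42,fy=1.42)
cv2.imwrite("pics/cmp.png",np.hstack([cv2.resize(i[120:260,300:440],None,fx=2.8,fy=2.8,interpolation=cv2.INTER_CUBIC) for i in(old,new)]))
h=np.array([.559,-.3155,.188]);e=np.array([np.cos(.096),np.sin(.096),0])
for th in(0,.05,.1):
  for r in(.055,.1,.16): print(th,r,((w2px("scene",h+r*(-np.cos(th)*e+np.array([0,0,np.sin(th)])))*1.42-[300,120])*2.8).round())
E
```

```text
0 0.055 [158. 103.]
0 0.1 [218.  81.]
0 0.16 [295.  53.]
0.05 0.055 [158.  99.]
0.05 0.1 [218.  75.]
0.05 0.16 [295.  43.]
0.1 0.055 [158.  96.]
0.1 0.1 [217.  68.]
0.1 0.16 [294.  32.]
```

View pics/cmp.png

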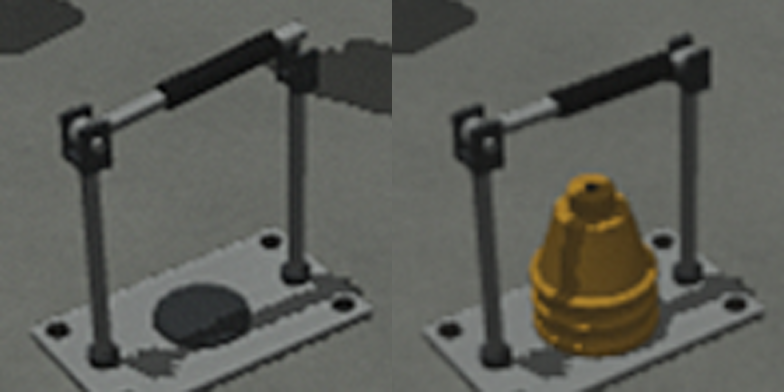

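At the start the bar stood a little above the fork. Now it lies down inside it, its sleeve at about (610,85) matching the closed angle. I hand the job in.

```bash
python3 -c "
from bench import ctrl
print(ctrl.finish_job())"
```

```text
the job is handed in; nothing more can be done
None
```

The job is handed in, though `finish_job()` returned no verdict: the jaw was slid fully open before cup0 was lifted out, the three brass cups stand nested mouth down on the carrier's disc, and the bar was pressed to its stop in the catch, its closed angle checked against the camera.

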